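# Take the orange battery cap off the logger

### The job

Two data loggers are bolted to the bench. Unscrew the orange battery cap (anticlockwise seen from above, until its coarse thread lets go), lift it straight off, and set it down right way up, flat in the red parts tray. Do not drop it, and leave the other logger's grey cap screwed on.

Things in the scene. Friction and masses are not known exactly. Their poses are not given: they have to be found in the camera images.
- orange_cap_centre (a point): Centre, half-way up, of the ORANGE ribbed round screw cap on one of two black loggers: 50 mm across, 48 mm tall, 0.12 kg, gripped firmly by its sides across any diameter. Its x axis runs along the white bar on its top, z up. It turns freely without rising; the thread lets go after 50 to 60 degrees anticlockwise from above. At 70 to 110 degrees it lifts straight off; near 130 it meets a stop.
- logger_orange: The black logger under the orange cap, bolted down: box 110 x 90 mm (x, y), 55 mm high, on a steel strip 150 x 60 mm. Origin on the bench below the cap's axis, z up. Its threaded neck, 40 mm across, ends 81 mm above the bench and reaches 20 mm up into the cap. Screwed on, the cap's underside is 6 mm above the box and its centre 85 mm above the bench.
- tray_in (a point): Centre of the inner floor, 4 mm above the bench, of the shallow red square parts tray fixed to the bench: 160 x 160 mm outside (x, y), walls 4 mm thick, rim 14 mm above the bench.
- grey_cap_centre (a point): Centre of the GREY cap on the second black logger, which is the same in shape and size as the first: to be left alone.
There are look-alikes about, which are no part of the job. Leave any turquoise look-alike of the logger_orange alone. What is shaped like the part that bears orange_cap_centre but green is not meant.

How it is judged:
By the outcome, as a careful person would: the job done as asked, in the order asked, and still so for the second after the job is handed in, with the robot touching nothing.
It also fails if it takes over 38 s, if anything falls off the work surface, if the arm or the gripper's body presses on something with over 40 N, if the wrist force passes 120 N, or if a joint passes its speed limit or range.

### The arm

A 6-joint arm with a two-finger parallel gripper is mounted at the origin on the work surface. World frame = base frame: x ahead of the robot, y to its left, z up, the work surface at z = 0. Lengths are in m, angles in rad, forces in N, time in s.
With the tool pointing down it reaches from about 0.275 to 0.75 m from the base axis. Payload 10.2 kg.
Tool frame: the origin (TCP) lies at the very end of the fingers, on their centre line; the grasp point (between the pads) lies 19 mm behind it; z points along the fingers, y is the line along which they close (so a half turn about z gives the same grasp; the last joint's range is limited). The gripper opens to 88 mm and grips with 3 to 60 N. Pads are 18 mm wide; open, the fingers measure 123 mm over their backs; the gripper's body (75 mm by 187 mm) begins 45 mm behind the grasp point.
Start: joints at [0.917, 0.313, 1.498, -0, 1.331, -0.223], TCP at [0.219, 0.477, 0.239] pointing down, gripper open.
Joint ranges: [-2.94, 2.94], [-0.97, 2.17], [0.19, 2.56], [-1.23, 4.37], [0.02, 3.11], [-2.88, 2.88]. Speed limits (rad/s): [2.39, 2.39, 3.01, 3.14, 3.14, 3.14].

### API

Orientations are given as a unit quaternion [x, y, z, w].
In Python, from rig import r gives the robot as it stands.
- The arm moves only by the tool apply_moves, never from a script. Its argument "plan" is a list of rows, each an object with "twist": the turn, a rotation vector about the tool's x, y, z in rad, a list of three; "dp": the shift along the tool's x, y, z in m, a list of three; "jaw": the closure, from -1 (fully open) to 1 (shut). In form: [{"twist": [ax, ay, az], "dp": [dx, dy, dz], "jaw": jaw}, ...]. A call has 1 to 20 rows; each row is the pose to reach, as a shift and turn from the pose commanded when the call began, along the tool's axes at that moment; what a row does not reach only later rows make up. A row lasts 1/8 s, in which the tool goes at most 62.5 mm and 10.7 degrees, less where a joint would pass 70% of its speed; a pose out of reach is approached as far as the arm can. A call with a gripper value outside its range is refused whole. The fingers move at their own pace and stop on an object; the grip force is fixed at half the most. Time passes only in rows, so rows that repeat a pose let the fingers close. It gives the time, the measured TCP pose, the force, the opening and the grip force at its end, in the units of the state.
- r.sense(): the state, without advancing time (a new reading comes with each control period).
- r.capture(name): name is "side" or "top"; returns a dict with "pixels" (384x512x3 uint8, red, green, blue), "mtx" (3x3 intrinsics, pixels), "k1" (the pictures are not rectified: a ray, as slopes to the right and down, at radius r is drawn at 1 + k1 r^2 times it, then the intrinsics apply), "eye" and "attitude" of the camera in the world. Camera axes: x right, y down, z forward; pixel columns grow to the right and rows downward; lengths in m; the calibration is good to about 2 mm. A picture is of the moment at which its call begins. There is no depth.
- r.close_job(): hands the job in; it is judged then, once.
The state is a dict: "time": time; "qpos": joint angles; "joint_vel": joint speeds; "joint_torque": joint torques, N m; "eef_pos": TCP position; "eef_rot": TCP orientation; "ft_force": force on the tool from outside, world axes, zero at the start; "moment": the same for the moment, N m; "finger_gap": opening from 0.0 (shut) to 1.0 (fully open); "finger_force": force on a finger pad.
Only numpy, scipy, OpenCV 4.12 (cv2) and the standard library are available. Lean on these libraries where they do the work, as an engineer would, in place of code of your own. Each camera call takes 0.05 s, during which the arm holds its last target. There are 200 camera calls.

## Working session

There is one attempt and no reset: what is moved stays moved. The work goes in short steps, Python scripts to look and compute and a tool call to move; the robot and the scene stay as the last step left them, time stands still between calls to the robot, and variables do not carry over. Pictures are saved under pics/ and viewed, at most 10 in all, crops included, and the job is handed in when it is done.

Besides the shell and the picture viewer there is one more tool, called as name([rows], argument=value, ...), one row to a line, values as JSON. apply_moves: Moves the arm, as the interface text tells. Its arguments: {"type":"object","properties":{"plan":{"type":"array","items":{"type":"object","properties":{"twist":{"type":"array","items":{"type":"number"}},"dp":{"type":"array","items":{"type":"number"}},"jaw":{"type":"number"}}}}},"required":["plan"]}

```bash
mkdir -p pics; python3 - <<'E'
from rig import r
import cv2,pickle
for n in("top","side"):
    c=r.capture(n); pickle.dump(c,open(n+".pkl","wb"))
    cv2.imwrite(f"pics/{n}0.png",cv2.resize(c["pixels"][:,:,::-1],(768,576)))
    print(n,c["mtx"],c["k1"],c["eye"],c["attitude"])
print(r.sense())
E
```

```text
top [[419.56745512   0.         254.55125132]
 [  0.         419.56745512 186.9993472 ]
 [  0.           0.           1.        ]] -0.04690596899337364 [ 0.29543816 -0.00885348  0.96382013] [ 0.70423786 -0.70267987  0.0729373  -0.07049949]
side [[389.1310896    0.         263.84623658]
 [  0.         389.1310896  191.91865257]
 [  0.           0.           1.        ]] -0.11407590245285673 [ 0.10124639 -0.48539491  0.53661195] [ 0.84723677 -0.27471228  0.15130489 -0.42875384]
{'time': 0.1, 'qpos': array([ 9.16645387e-01,  3.13384589e-01,  1.49831775e+00, -2.36993536e-05,
        1.33098609e+00, -2.23425905e-01]), 'joint_vel': array([ 0.00035842, -0.00214419, -0.00193877, -0.00049791, -0.00170231,
       -0.00083864]), 'joint_torque': array([ 1.31626275e-03, -4.02818298e+01, -2.52645975e+01,  6.94930251e-02,
        3.41886270e-02, -1.01748180e-04]), 'eef_pos': array([0.21910481, 0.47686935, 0.23823946]), 'eef_rot': array([ 2.13698797e-01,  9.76899444e-01, -5.00872417e-04, -2.22346649e-04]), 'ft_force': array([ 0.42664098, -1.16394404, -0.70499535]), 'moment': array([-0.01399729,  0.01921698, -0.02421088]), 'finger_force': 0.0, 'finger_gap': 1.0011025828987796}
```

View pics/top0.png

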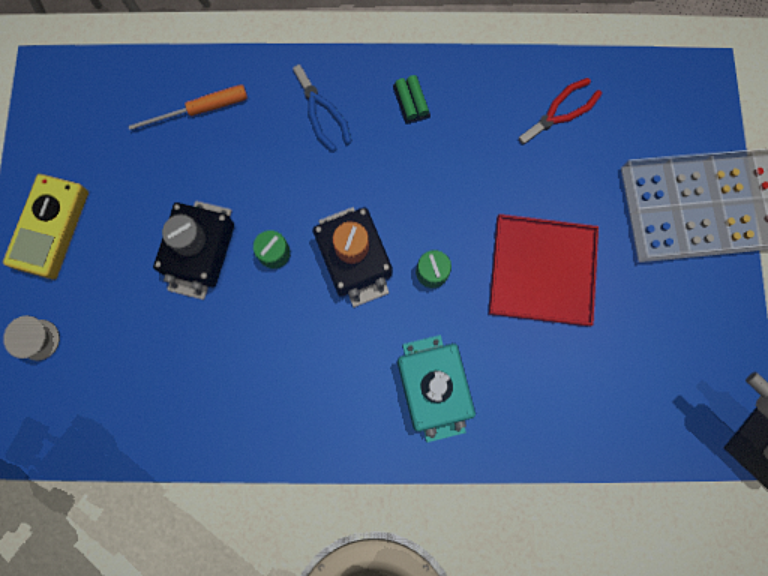

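View pics/side0.png

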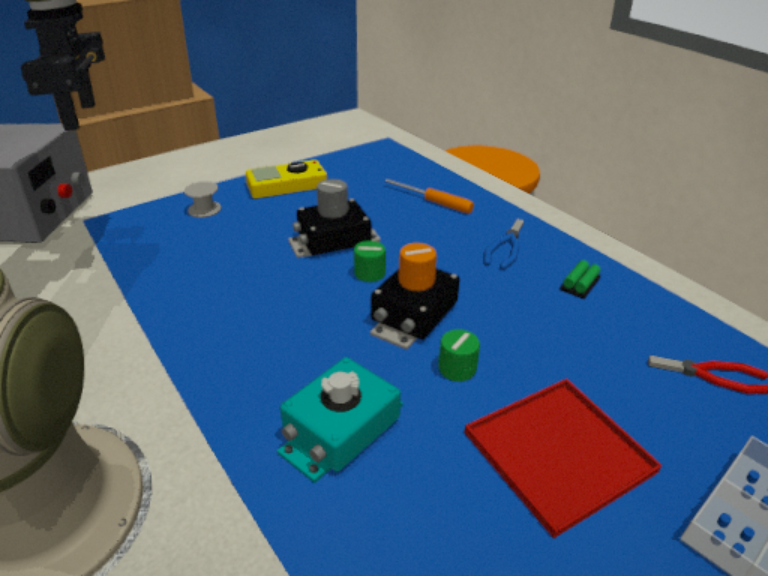

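Top (768 px scale): the orange cap on a black logger is at (350,242) and the red tray at (545,270). Side: the cap is at (418,265) and the tray at (563,455).

Candidates in the top view:
- Orange cap (350,242)
- Grey cap (182,234)
- Green caps (270,249) and (433,268)
- Turquoise logger (437,387)
- Orange screwdriver handle (216,100)

I choose (350,242): orange, ribbed, white bar, on a black logger.

```bash
cat > h.py <<'E'
import cv2,numpy as np
from scipy.spatial.transform import Rotation as R
def ray(c,uv):
    d=cv2.undistortPoints(np.array(uv,float).reshape(-1,1,2),c["mtx"],np.array([c["k1"],0,0,0.])).reshape(-1,2)
    return (R.from_quat(c["attitude"]).as_matrix()@np.c_[d,np.ones(len(d))].T).T
def on_plane(c,uv,z):
    d=ray(c,uv); e=np.array(c["eye"]); return e+d*((z-e[2])/d[:,2])[:,None]
def project(c,P):
    Rm=R.from_quat(c["attitude"]).as_matrix().T
    return cv2.projectPoints(np.array(P,float).reshape(-1,1,3),Rm,-Rm@np.array(c["eye"]),c["mtx"],np.array([c["k1"],0,0,0.]))[0].reshape(-1,2)
def mask(c,lo,hi,near,rad,lo2=None):
    h=cv2.cvtColor(c["pixels"],cv2.COLOR_RGB2HSV); m=cv2.inRange(h,lo,hi)
    if lo2: m|=cv2.inRange(h,*lo2)
    k=np.zeros_like(m); cv2.circle(k,near,rad,255,-1); return m&k
E
python3 - <<'E'
import pickle; from h import *
from scipy.optimize import least_squares
t=pickle.load(open("top.pkl","rb")); s=pickle.load(open("side.pkl","rb"))
a=np.linspace(0,2*np.pi,60)
def hull(c,near,rad):
    m=mask(c,(5,120,60),(22,255,255),near,rad); p=np.argwhere(m)[:,::-1].astype(np.float32)
    return cv2.convexHull(p).reshape(-1,2)
def sil(c,x,y,z0=.061,z1=.109):
    P=np.vstack([np.c_[x+.025*np.cos(a),y+.025*np.sin(a),0*a+z] for z in(z0,z1)])
    return cv2.convexHull(project(c,P).astype(np.float32)).reshape(-1,2)
def ctr(h): M=cv2.moments(h); return np.array([M["m10"],M["m01"]])/M["m00"]
H={"t":hull(t,(233,161),25),"s":hull(s,(279,178),25)}
for names in("t","s","ts"):
    f=lambda p:np.concatenate([ctr(sil(t if n=="t" else s,*p))-ctr(H[n]) for n in names])
    o=least_squares(f,[.4,.0],diff_step=1e-3); print(names,o.x,o.fun)
for n,c in(("t",t),("s",s)):print(n,cv2.contourArea(H[n]),cv2.contourArea(sil(c,*o.x)))
# tray: rim outer quad
for n,c,near,rad in(("t",t,(363,180),62),("s",s,(375,303),80)):
    m=mask(c,(0,130,50),(5,255,255),near,rad,((172,130,50),(179,255,255)))
    k=cv2.convexHull(np.argwhere(m)[:,::-1].astype(np.float32))
    q=cv2.boxPoints(cv2.minAreaRect(k)) if n=="t" else cv2.approxPolyDP(k,8,True).reshape(-1,2)
    w=on_plane(c,q,.014); print(n,w.round(3),w.mean(0).round(4),np.linalg.norm(w-np.roll(w,1,0),axis=1).round(3))
# bar direction, tool yaw
u=t["pixels"][136:186,208:258][:,:,::-1]; v=s["pixels"][150:230,235:315][:,:,::-1]
cv2.imwrite("pics/crop.png",np.hstack([cv2.resize(u,(390,390),interpolation=2),cv2.resize(v,(390,390),interpolation=2)]))
E
```

```text
t [0.53426009 0.03377562] [-2.32796538e-08 -8.49050537e-08]
s [0.53406278 0.03381316] [-1.31963247e-06 -1.78966673e-07]
ts [0.53417114 0.03381381] [-0.0182114   0.03965051  0.04058774 -0.0166156 ]
t 480.5 541.1903843740001
s 680.5 708.5722508539911
t [[ 0.441 -0.171  0.014]
 [ 0.599 -0.195  0.014]
 [ 0.579 -0.362  0.014]
 [ 0.422 -0.333  0.014]] [ 0.5103 -0.2654  0.014 ] [0.163 0.16  0.168 0.16 ]
s [[ 0.581 -0.352  0.014]
 [ 0.418 -0.337  0.014]
 [ 0.443 -0.178  0.014]
 [ 0.6   -0.198  0.014]] [ 0.5105 -0.2664  0.014 ] [0.155 0.164 0.162 0.159]
```

View pics/crop.png

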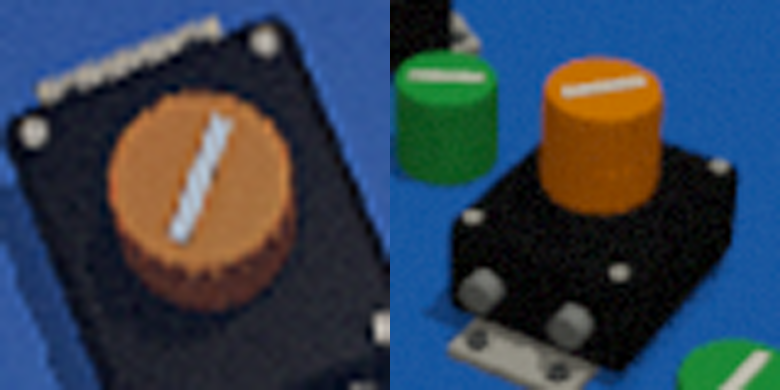

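The crop confirms the orange ribbed cap with a white bar on a black logger. Both cameras agree on the cap at (0.534, 0.034) and the tray at (0.510, -0.266), and the sizes check out. Next I move above the cap.

apply_moves([
  {"twist": [0,0,0.19],"dp": [-0.04,-0.024,0],"jaw": -1},
  {"twist": [0,0,0.37],"dp": [-0.09,-0.052,0],"jaw": -1},
  {"twist": [0,0,0.55],"dp": [-0.14,-0.081,0.01],"jaw": -1},
  {"twist": [0,0,0.73],"dp": [-0.19,-0.11,0.02],"jaw": -1},
  {"twist": [0,0,0.91],"dp": [-0.24,-0.138,0.03],"jaw": -1},
  {"twist": [0,0,1.1],"dp": [-0.29,-0.167,0.04],"jaw": -1},
  {"twist": [0,0,1.2],"dp": [-0.34,-0.196,0.05],"jaw": -1},
  {"twist": [0,0,1.3],"dp": [-0.39,-0.225,0.06],"jaw": -1},
  {"twist": [0,0,1.3],"dp": [-0.44,-0.254,0.075],"jaw": -1},
  {"twist": [0,0,1.3],"dp": [-0.471,-0.271,0.088],"jaw": -1},
  {"twist": [0,0,1.3],"dp": [-0.471,-0.271,0.088],"jaw": -1},
  {"twist": [0,0,1.3],"dp": [-0.471,-0.271,0.088],"jaw": -1},
  {"twist": [0,0,1.3],"dp": [-0.471,-0.271,0.088],"jaw": -1},
  {"twist": [0,0,1.3],"dp": [-0.471,-0.271,0.088],"jaw": -1},
])

```text
time: 1.85
eef_pos: [0.5339, 0.0348, 0.1512]
eef_rot: [0.761, 0.649, 0.0, 0.0]
ft_force: [0.4, -0.7, -0.1]
finger_gap: 0.999
finger_force: 0.0
```

```bash
cat > st.py <<'E'
from rig import r; import numpy as np,sys
from scipy.spatial.transform import Rotation as R
s=r.sense(); M=R.from_quat(s["eef_rot"]).as_matrix(); g=np.array(eval(sys.argv[1]))
print("t",s["time"],"q",s["qpos"].round(3),"yaw",np.arctan2(M[1,0],M[0,0]).round(4),"p",s["eef_pos"].round(4),"dp",(M.T@(g-s["eef_pos"])).round(4),"tilt",M[:,2].round(3))
E
python3 st.py "[.534,.034,.066]"
```

```text
t 1.85 q [-0.154  0.418  1.589  0.     1.134  0.005] yaw 1.4119 p [0.5339 0.0348 0.1512] dp [-0.0008  0.0002  0.0852] tilt [ 0.001 -0.    -1.   ]
```

apply_moves([
  {"twist": [0,0,0],"dp": [-0.001,0,0.03],"jaw": -1},
  {"twist": [0,0,0],"dp": [-0.001,0,0.06],"jaw": -1},
  {"twist": [0,0,0],"dp": [-0.001,0,0.08],"jaw": -1},
  {"twist": [0,0,0],"dp": [-0.001,0,0.085],"jaw": -1},
  {"twist": [0,0,0],"dp": [-0.001,0,0.085],"jaw": -1},
  {"twist": [0,0,0],"dp": [-0.001,0,0.085],"jaw": 1},
  {"twist": [0,0,0],"dp": [-0.001,0,0.085],"jaw": 1},
  {"twist": [0,0,0],"dp": [-0.001,0,0.085],"jaw": 1},
  {"twist": [0,0,0],"dp": [-0.001,0,0.085],"jaw": 1},
  {"twist": [0,0,0],"dp": [-0.001,0,0.085],"jaw": 1},
  {"twist": [0,0,0],"dp": [-0.001,0,0.085],"jaw": 1},
  {"twist": [0,0,0],"dp": [-0.001,0,0.085],"jaw": 1},
  {"twist": [0,0,0],"dp": [-0.001,0,0.085],"jaw": 1},
])

```text
time: 3.48
eef_pos: [0.5339, 0.0331, 0.0658]
eef_rot: [0.761, 0.648, 0.0, 0.0]
ft_force: [0.5, -0.1, 3.1]
finger_gap: 0.562
finger_force: 30.0
```

```bash
python3 st.py "[.534,.034,.066]"
```

```text
t 3.475 q [-0.157  0.534  1.665 -0.     0.942  0.003] yaw 1.4108 p [0.5339 0.0331 0.0658] dp [ 0.0009 -0.0001 -0.0002] tilt [ 0. -0. -1.]
```

apply_moves([
  {"twist": [0,0,-0.1],"dp": [0,0,0],"jaw": 1},
  {"twist": [0,0,-0.2],"dp": [0,0,0],"jaw": 1},
  {"twist": [0,0,-0.3],"dp": [0,0,0],"jaw": 1},
  {"twist": [0,0,-0.4],"dp": [0,0,0],"jaw": 1},
  {"twist": [0,0,-0.5],"dp": [0,0,0],"jaw": 1},
  {"twist": [0,0,-0.6],"dp": [0,0,0],"jaw": 1},
  {"twist": [0,0,-0.7],"dp": [0,0,0],"jaw": 1},
  {"twist": [0,0,-0.8],"dp": [0,0,0],"jaw": 1},
  {"twist": [0,0,-0.9],"dp": [0,0,0],"jaw": 1},
  {"twist": [0,0,-1.0],"dp": [0,0,0],"jaw": 1},
  {"twist": [0,0,-1.1],"dp": [0,0,0],"jaw": 1},
  {"twist": [0,0,-1.2],"dp": [0,0,0],"jaw": 1},
  {"twist": [0,0,-1.3],"dp": [0,0,0],"jaw": 1},
  {"twist": [0,0,-1.4],"dp": [0,0,0],"jaw": 1},
  {"twist": [0,0,-1.5],"dp": [0,0,0],"jaw": 1},
  {"twist": [0,0,-1.57],"dp": [0,0,0],"jaw": 1},
  {"twist": [0,0,-1.57],"dp": [0,0,0],"jaw": 1},
  {"twist": [0,0,-1.57],"dp": [0,0,0],"jaw": 1},
])

```text
time: 5.72
eef_pos: [0.534, 0.0331, 0.0658]
eef_rot: [0.081, 0.997, -0.0, 0.0]
ft_force: [0.8, -0.2, 2.3]
finger_gap: 0.56
finger_force: 30.0
```

```bash
python3 st.py "[.534,.034,.15]"; python3 - <<'E'
from rig import r; import cv2,pickle
s=r.sense();print(s["ft_force"].round(1),s["moment"].round(2),s["finger_force"])
c=r.capture("side")["pixels"][:,:,::-1]; cv2.imwrite("pics/turn.png",cv2.resize(c[130:250,215:345],(650,600),interpolation=2))
E
```

```text
t 5.725 q [-0.157  0.535  1.665  0.     0.942 -1.566] yaw 2.9794 p [0.534  0.0331 0.0658] dp [ 0.0001  0.0009 -0.0842] tilt [ 0. -0. -1.]
[ 0.8 -0.2  2.3] [-0.02  0.03 -0.06] 29.99966925010085
```

View pics/turn.png

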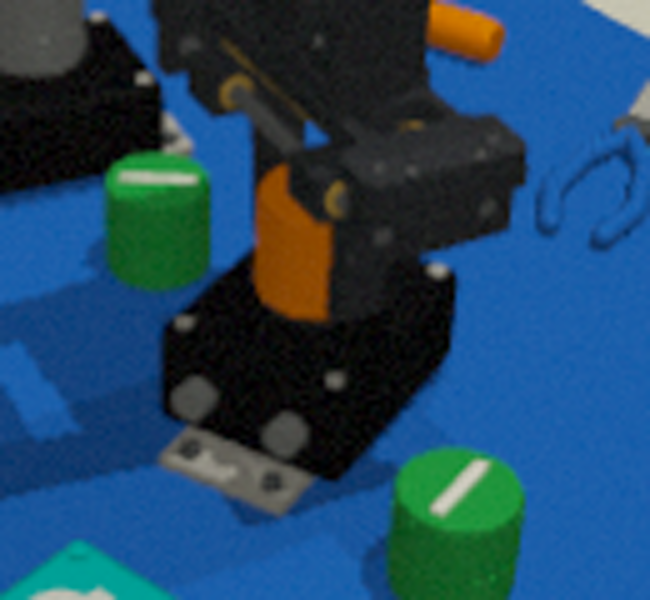

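The cap is gripped at about (290,240) in the crop and the bar is hidden. Forces are low after the 90° turn, so I lift gently and check.

apply_moves([
  {"twist": [0,0,0],"dp": [0,0,-0.003],"jaw": 1},
  {"twist": [0,0,0],"dp": [0,0,-0.006],"jaw": 1},
  {"twist": [0,0,0],"dp": [0,0,-0.008],"jaw": 1},
])

```text
time: 6.15
eef_pos: [0.5339, 0.0331, 0.0738]
eef_rot: [0.08, 0.997, -0.0, -0.0]
ft_force: [1.1, 0.8, -0.5]
finger_gap: 0.557
finger_force: 30.0
```

apply_moves([
  {"twist": [0,0,0],"dp": [0,0,-0.015],"jaw": 1},
  {"twist": [0,0,0],"dp": [0,0,-0.03],"jaw": 1},
  {"twist": [0,0,0],"dp": [0,0,-0.05],"jaw": 1},
  {"twist": [0,0,0],"dp": [0,0,-0.08],"jaw": 1},
  {"twist": [0,0,0],"dp": [0,0,-0.1],"jaw": 1},
  {"twist": [0,0,0],"dp": [0,0,-0.1],"jaw": 1},
  {"twist": [0,0,0],"dp": [0,0,-0.1],"jaw": 1},
])

```text
time: 7.02
eef_pos: [0.5335, 0.0332, 0.1732]
eef_rot: [0.08, 0.997, 0.0, -0.0]
ft_force: [-0.2, 0.3, -0.4]
finger_gap: 0.557
finger_force: 30.0
```

```bash
python3 st.py "[.5105,-.266,.07]"; python3 - <<'E'
from rig import r; import cv2
c=r.capture("side")["pixels"][:,:,::-1]; cv2.imwrite("pics/lift.png",cv2.resize(c[90:250,195:365],(638,600),interpolation=2))
E
```

```text
t 7.025 q [-0.157  0.394  1.563 -0.     1.186 -1.567] yaw 2.9807 p [0.5335 0.0332 0.1732] dp [-0.0253 -0.299   0.1032] tilt [-0.001  0.    -1.   ]
```

View pics/lift.png

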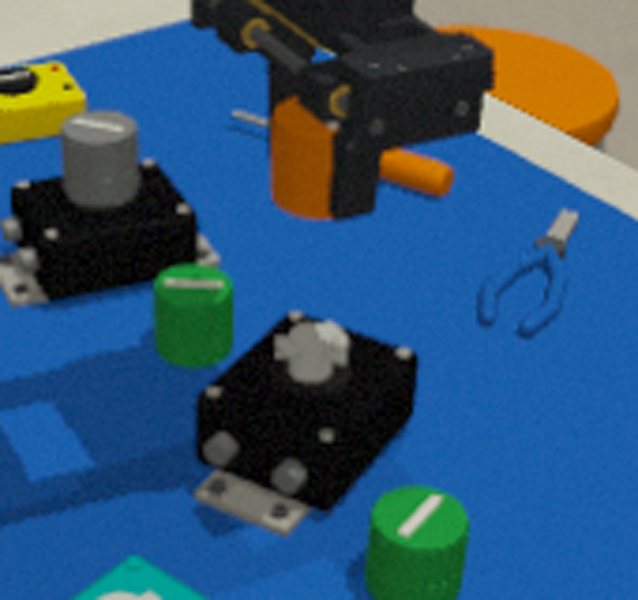

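The cap is off and held upright at (305,160) in the crop, with the neck bare at (310,350). Now carry it over the tray.

apply_moves([
  {"twist": [0,0,0],"dp": [-0.001,-0.015,0],"jaw": 1},
  {"twist": [0,0,0],"dp": [-0.004,-0.045,0],"jaw": 1},
  {"twist": [0,0,0],"dp": [-0.007,-0.085,0],"jaw": 1},
  {"twist": [0,0,0],"dp": [-0.01,-0.125,0],"jaw": 1},
  {"twist": [0,0,0],"dp": [-0.014,-0.165,0],"jaw": 1},
  {"twist": [0,0,0],"dp": [-0.017,-0.205,0],"jaw": 1},
  {"twist": [0,0,0],"dp": [-0.02,-0.24,0],"jaw": 1},
  {"twist": [0,0,0],"dp": [-0.023,-0.27,0.01],"jaw": 1},
  {"twist": [0,0,0],"dp": [-0.025,-0.29,0.03],"jaw": 1},
  {"twist": [0,0,0],"dp": [-0.025,-0.299,0.06],"jaw": 1},
  {"twist": [0,0,0],"dp": [-0.025,-0.299,0.09],"jaw": 1},
  {"twist": [0,0,0],"dp": [-0.025,-0.299,0.123],"jaw": 1},
  {"twist": [0,0,0],"dp": [-0.025,-0.299,0.123],"jaw": 1},
  {"twist": [0,0,0],"dp": [-0.025,-0.299,0.123],"jaw": 1},
  {"twist": [0,0,0],"dp": [-0.025,-0.299,0.123],"jaw": 1},
])

```text
time: 8.95
eef_pos: [0.5112, -0.2664, 0.052]
eef_rot: [0.08, 0.997, -0.001, 0.001]
ft_force: [-0.9, -0.6, -0.4]
finger_gap: 0.565
finger_force: 30.0
```

```bash
python3 st.py "[.5105,-.266,.0088]"; python3 - <<'E'
from rig import r; import cv2
print(r.sense()["ft_force"])
c=r.capture("side")["pixels"][:,:,::-1]; cv2.imwrite("pics/tray.png",cv2.resize(c[210:370,290:460],(638,600),interpolation=2))
E
```

```text
t 8.95 q [-0.684  0.628  1.542 -0.     0.969 -2.094] yaw 2.9809 p [ 0.5112 -0.2664  0.052 ] dp [0.0008 0.0004 0.0432] tilt [ 0.002 -0.001 -1.   ]
[-0.89221424 -0.63069278 -0.41920995]
```

View pics/tray.png

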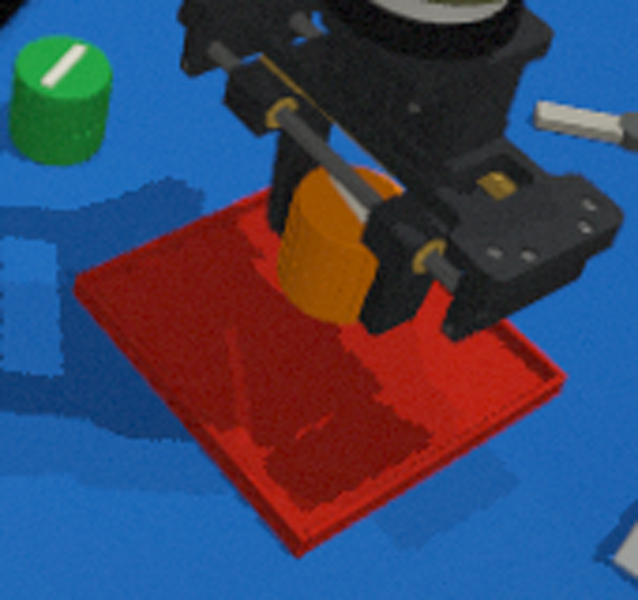

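The cap at (335,245) in the crop is upright over the tray. It is about 43 mm from seating, so I lower it in small steps and watch the force.

apply_moves([
  {"twist": [0,0,0],"dp": [0,0,0.012],"jaw": 1},
  {"twist": [0,0,0],"dp": [0,0,0.024],"jaw": 1},
  {"twist": [0,0,0],"dp": [0,0,0.034],"jaw": 1},
  {"twist": [0,0,0],"dp": [0,0,0.039],"jaw": 1},
  {"twist": [0,0,0],"dp": [0,0,0.041],"jaw": 1},
  {"twist": [0,0,0],"dp": [0,0,0.042],"jaw": 1},
  {"twist": [0,0,0],"dp": [0,0,0.042],"jaw": 1},
  {"twist": [0,0,0],"dp": [0,0,0.042],"jaw": 1},
])

```text
time: 10.0
eef_pos: [0.5108, -0.2661, 0.0089]
eef_rot: [0.08, 0.997, -0.0, 0.0]
ft_force: [0.1, 0.9, -0.9]
finger_gap: 0.562
finger_force: 30.0
```

apply_moves([
  {"twist": [0,0,0],"dp": [0,0,0.0005],"jaw": 1},
  {"twist": [0,0,0],"dp": [0,0,0.0005],"jaw": 1},
  {"twist": [0,0,0],"dp": [0,0,0.0005],"jaw": 1},
])

```text
time: 10.38
eef_pos: [0.5108, -0.2661, 0.0088]
eef_rot: [0.08, 0.997, -0.0, 0.0]
ft_force: [-1.2, 1.9, 5.8]
finger_gap: 0.563
finger_force: 30.0
```

Contact at about 6 N. Release: open, wait, then lift.

apply_moves([
  {"twist": [0,0,0],"dp": [0,0,0],"jaw": -1},
  {"twist": [0,0,0],"dp": [0,0,0],"jaw": -1},
  {"twist": [0,0,0],"dp": [0,0,0],"jaw": -1},
  {"twist": [0,0,0],"dp": [0,0,0],"jaw": -1},
  {"twist": [0,0,0],"dp": [0,0,0],"jaw": -1},
  {"twist": [0,0,0],"dp": [0,0,0],"jaw": -1},
  {"twist": [0,0,0],"dp": [0,0,-0.02],"jaw": -1},
  {"twist": [0,0,0],"dp": [0,0,-0.05],"jaw": -1},
  {"twist": [0,0,0],"dp": [0,0,-0.1],"jaw": -1},
  {"twist": [0,0,0],"dp": [0,0,-0.15],"jaw": -1},
  {"twist": [0,0,0],"dp": [0,0,-0.2],"jaw": -1},
  {"twist": [0,0,0],"dp": [0,0,-0.2],"jaw": -1},
  {"twist": [0,0,0],"dp": [0,0,-0.2],"jaw": -1},
  {"twist": [0,0,0],"dp": [0,0,-0.2],"jaw": -1},
])

```text
time: 12.12
eef_pos: [0.5103, -0.2657, 0.2067]
eef_rot: [0.08, 0.997, 0.001, -0.001]
ft_force: [0.2, 0.5, -0.8]
finger_gap: 1.001
finger_force: 0.0
```

```bash
python3 - <<'E'
from rig import r; import cv2
c=r.capture("side")["pixels"][:,:,::-1]; cv2.imwrite("pics/end.png",cv2.resize(c,(768,576)))
E
```

```text
(no output)
```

View pics/end.png

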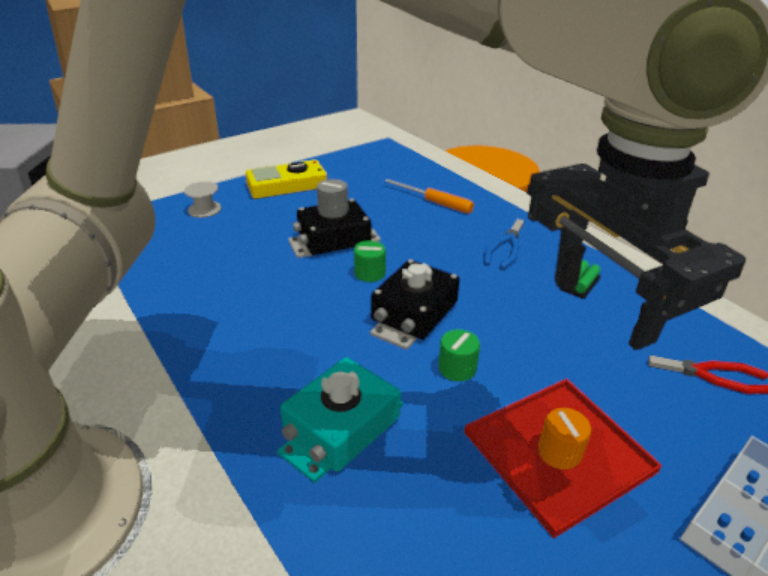

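The orange cap stands upright, bar up, in the tray at (564,438). The grey cap is untouched at (332,197) and the gripper is clear.

```bash
python3 -c "
from rig import r
print(r.close_job())"
```

```text
the job is handed in; nothing more can be done
None
```

The orange cap is unscrewed and lifted off, and it stands right way up, flat in the red tray; the grey cap was left alone, and the job was handed in at about 12 s (no verdict returned).

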